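# Set up a valve spool and hold the spring case open

### The arm

A 6-joint arm with a two-finger parallel gripper is mounted at the origin on the work surface. World frame = base frame: x ahead of the robot, y to its left, z up, the work surface at z = 0. Lengths are in m, angles in rad, forces in N, time in s.
With the tool pointing down it reaches from about 0.275 to 0.85 m from the base axis. Payload 19 kg.
Tool frame: the origin (TCP) lies midway between the tips of the shut fingers; the grasp point (between the pads) lies 19 mm behind it; z points along the fingers, y is the direction in which the jaws open and shut (so a half turn about z gives the same grasp; the last joint's range is limited). The gripper opens to 85 mm and grips with 20 to 120 N. Pads are 22 mm wide; open, the fingers measure 114 mm over their backs; the gripper's body (76 mm by 85 mm) begins 54 mm behind the grasp point. The pads swing forward as they close: fully open they stand 13 mm farther back than shut.
Start: joints at [1.215, 0.15, 1.437, -0, 1.554, -0.134], TCP at [0.126, 0.561, 0.231] pointing down, gripper open.
Joint ranges: [-2.8, 2.8], [-0.68, 2.1], [0.12, 2.68], [-1.39, 4.53], [0.16, 2.79], [-2.81, 2.81]. Speed limits (rad/s): [1.89, 1.89, 2.22, 3.01, 3.01, 3.01].

### API

Orientations are given as [roll, pitch, yaw] about the fixed x, y, z axes, in that order (R = Rz(yaw) Ry(pitch) Rx(roll)).
In Python, from plant import bot, viewer, ticket gives the robot as it stands.
- The arm moves only by the shell command python3 -m handwheel 'ROWS' [FORCE]. ROWS is JSON, a list of rows, each a list of 7 numbers: the shift along the tool's x, y, z normalised to -1 to 1, where 1 is 25 cm, then the turn, a rotation vector about the tool's x, y, z normalised to -1 to 1, where 1 is pi rad, then the opening, from -1 (shut) to 1 (fully open). In form: [[tx, ty, tz, ax, ay, az, hand], ...]. A call has 1 to 8 rows; each row is the pose to reach, as a shift and turn from the pose measured when the call began, along the tool's axes at that moment, turning the shorter way round; what a row does not reach only later rows make up. A row lasts 1/12 s, in which the tool goes at most 41.7 mm and 7.16 degrees, less where a joint would pass 70% of its speed; a pose out of reach is approached as far as the arm can. A call with a number of a shift or a turn outside -1 to 1 is refused whole. A call with a gripper value outside its range is refused whole. The fingers move at their own pace and stop on an object; FORCE is the grip in N (left out, the last holds). Time passes only in rows, so rows that repeat a pose let the fingers close. It gives the time, the measured TCP pose, the force and the opening at its end, in the units of the state.
- bot.observe(): the state, without advancing time (a new reading comes with each control period).
- viewer.read_camera(name): name is "side" or "top"; returns the picture (400x640x3 uint8, blue, green, red); there is no depth.
- viewer.calibration(name): a dict with "intrinsics" (3x3 intrinsics, pixels), "camera_from_world" (4x4, takes a point from world to camera coordinates). Camera axes: x right, y up, looking along -z (the intrinsics and any distortion apply to the point x, -y, -z); pixel columns grow to the right and rows downward; lengths in m; the calibration is good to about 2 mm. A picture is of the moment at which its call begins. calibration takes no time and is no camera call.
- ticket.finish_job(): hands the job in, once; it reports no verdict.
The state is a dict: "time": time; "qpos": joint angles; "joint_vel": joint speeds; "joint_torque": joint torques, N m; "eef_pos": TCP position; "ee_rot": TCP orientation; "force": force on the tool from outside, world axes, zero at the start; "moment": the same for the moment, N m; "gripper_width": opening from 0.0 (shut) to 1.0 (fully open).
Only numpy, scipy, OpenCV 4.12 (cv2) and the standard library are available. Lean on these libraries where they do the work, as an engineer would, in place of code of your own. Each camera call takes 0.05 s, during which the arm holds its last target.

### The job

Get the bench ready for fitting a valve spool: take the steel spool that stands in the round drip dish and lower it upright, fully home, into the empty bore of the spool holder, then let go of it. Then lift the lid of the spring case and hold it open at 45 degrees, so that the mechanic opposite can reach in; finish while still holding it there, since the lid falls shut when let go. Leave the two spools already in the holder, the jar and the screwdriver alone.

Things in the scene. Friction and masses are not known exactly. Their poses are not given: they have to be found in the camera images.
- spool_center (a point): Steel hydraulic valve spool to be moved: round bar, 22 mm in diameter, 118 mm long, chamfered foot, 16 mm waist 48 to 58 mm above the foot, about 0.3 kg; starts upright in the dish. This point: on its axis, half-way up (59 mm); z towards its top. Grip the plain upper land, 61 to 116 mm above the foot; the lowest 40 mm goes into the bore.
- spool_foot (a point): Centre of that spool's foot (its lower end face).
- dish: Fixed shallow round steel drip dish, 140 mm across, rim 16 mm high, floor 4 mm thick; origin at the centre of its underside.
- holder: Spool holder: fixed dark steel block 80 x 170 x 55 mm, turned any way about the vertical; origin at the centre of its underside. Three bores 55 mm apart in a row along its y; the middle one and the one at -y hold spools of the same kind, which stand 78 mm above the block; the one at +y is empty.
- empty_bore (a point): Centre of the mouth of the holder's empty end bore, 55 mm above the bench: 24.5 mm in diameter, 40 mm deep, slightly chamfered, open upward. z up; y runs along the row, the neighbouring bores lying towards -y.
- lid_handle (a point): Middle of the lid's handle: round steel bar, 12 mm thick, 100 mm long, on two legs, parallel to the hinge, 36 mm of free space under it. Moves with the lid. x along the lid from hinge to free edge, y along the bar, z out of the lid's top. It lies 165 mm along x and 46 mm along z from the hinge line. Lid: 212 x 226 x 4 mm, about 0.45 kg, falls shut when released.
- lid_hinge (a point): Middle of the lid's hinge line, 92 mm above the bench, on the fixed spring case (grey sheet-metal box 200 x 220 x 90 mm). It runs along the rim nearest the robot, so the lid's far edge swings up and towards the robot. Axes fixed to the case: x level from the hinge to the far side, y along the hinge, z up.
- lid (a joint): Lid angle in rad: 0 shut (level), grows as it opens, stop at 1.25; 0.785 is 45 degrees.
- spool_b_center (a point): Centre (59 mm above the foot) of the spool in the middle bore; leave it alone.
- spool_c_center (a point): Centre of the spool in the end bore; leave it alone.
- jar: Small white plastic jar with a black cap, 60 mm across, 85 mm high; origin at the centre of its underside. Leave it alone.
- screwdriver: Screwdriver with a black handle lying on the bench, 180 mm long; origin under its middle. Leave it alone.
- spool: The spool to be moved, with its origin at the centre of its foot, z along it.
Things that resemble listed ones, but are neither listed nor needed, are in the scene too. Leave any blue look-alike of the spool alone.

How it is judged:
By the outcome, as a careful person would: the job done as asked, in the order asked, and still so for the second after the job is handed in, while the arm keeps its last pose, push and grip.
It also fails if it takes over 64 s, if anything falls off the work surface, if the arm or the gripper's body presses on something with over 40 N, if the wrist force passes 120 N, or if a joint passes its speed limit or range.

## Working session

There is one attempt and no reset: what is moved stays moved. The work goes in short steps, Python scripts to look and compute and a shell command to move; the robot and the scene stay as the last step left them, time stands still between calls to the robot, and variables do not carry over. Pictures are saved under pics/ and viewed, and the job is handed in when it is done.

```bash
ls; mkdir -p pics; python3 - <<'E'
from plant import bot, viewer
import cv2,numpy as np
np.set_printoptions(precision=4,suppress=True)
print(bot.observe())
for n in("side","top"):
    cv2.imwrite(f"pics/{n}0.png",viewer.read_camera(n)); c=viewer.calibration(n); print(n,c)
    M=np.array(c["camera_from_world"]); print(-M[:3,:3].T@M[:3,3])
E
```

```text
pics
{'time': 0.0, 'qpos': array([ 1.215 ,  0.151 ,  1.438 ,  0.    ,  1.5538, -0.134 ]), 'joint_vel': array([ 0.0014,  0.001 ,  0.001 ,  0.0017,  0.    , -0.0009]), 'joint_torque': array([  0.0012, -71.3056, -57.0887,  -0.0001,   0.0089,   0.    ]), 'eef_pos': array([0.1264, 0.5607, 0.2307]), 'ee_rot': array([-3.1405, -0.0002,  2.9198]), 'force': array([-0.1608,  0.879 ,  0.2237]), 'moment': array([-0.0087,  0.0069, -0.0066]), 'gripper_width': 1.0007801135884096}
side {'intrinsics': array([[377.8732,   0.    , 328.3508],
       [  0.    , 377.8732, 196.6678],
       [  0.    ,   0.    ,   1.    ]]), 'camera_from_world': array([[ 0.9481, -0.3176, -0.0155, -0.5759],
       [ 0.2275,  0.6437,  0.7307, -0.2161],
       [-0.2221, -0.6963,  0.6826, -0.8156],
       [ 0.    ,  0.    ,  0.    ,  1.    ]])}
[ 0.414  -0.6116  0.7057]
top {'intrinsics': array([[424.1105,   0.    , 319.1   ],
       [  0.    , 424.1105, 208.613 ],
       [  0.    ,   0.    ,   1.    ]]), 'camera_from_world': array([[ 0.0713, -0.9975, -0.0026, -0.0232],
       [ 0.9739,  0.0691,  0.2162, -0.6174],
       [-0.2155, -0.0179,  0.9763, -1.0708],
       [ 0.    ,  0.    ,  0.    ,  1.    ]])}
[0.3722 0.0003 1.1789]
```

View pics/side0.png

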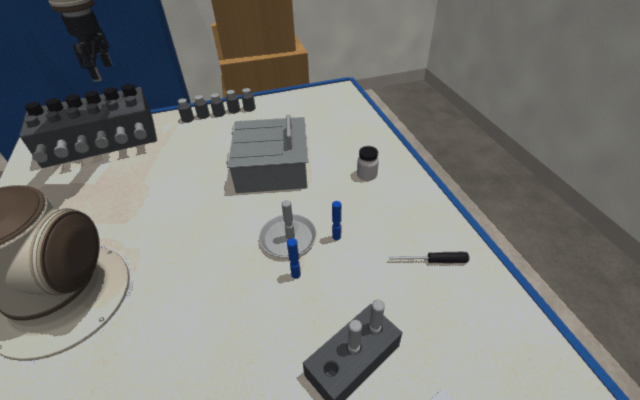

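View pics/top0.png

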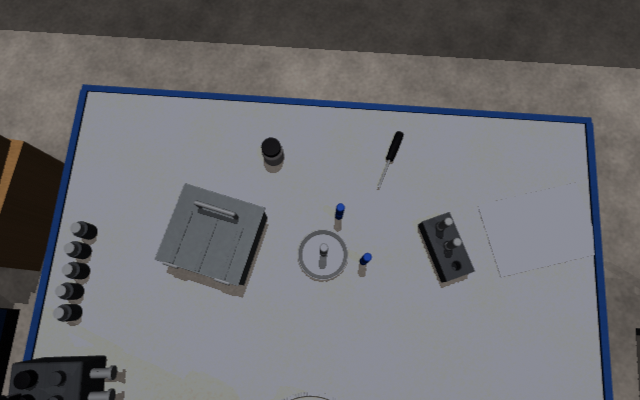

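Side view: the steel spool stands in the dish at (288,218), with two blue look-alikes at (294,258) and (337,220). The holder is at (353,353) with its empty bore at about (330,369), and the case handle is at (289,132). In the top view the dish is at (323,255), the bore at (457,266) and the handle at (215,211). The grey spool in the dish is the one meant. Next I'll enlarge crops to confirm this.

```bash
cat > h.py <<'E'
import numpy as np,cv2
from plant import bot,viewer
from scipy.spatial.transform import Rotation as Ro
np.set_printoptions(precision=4,suppress=True)
C={n:viewer.calibration(n) for n in("side","top")}
def ray(n,p):
    K=np.array(C[n]["intrinsics"]);M=np.array(C[n]["camera_from_world"])
    d=np.linalg.inv(K)@[p[0],p[1],1]; d=M[:3,:3].T@(d*[1,-1,-1]); return -M[:3,:3].T@M[:3,3],d/np.linalg.norm(d)
def plane(n,p,z):
    o,d=ray(n,p); return o+d*(z-o[2])/d[2]
def tri(ps,pt):
    o,d=ray("side",ps);q,e=ray("top",pt)
    s=np.linalg.lstsq(np.c_[d,-e],q-o,rcond=None)[0]
    a=o+d*s[0];b=q+e*s[1]; return (a+b)/2,np.linalg.norm(a-b)
def proj(n,P):
    K=np.array(C[n]["intrinsics"]);M=np.array(C[n]["camera_from_world"])
    c=M[:3,:3]@P+M[:3,3]; u=K@(c*[1,-1,-1]); return u[:2]/u[2]
def toolmove(target):  # shift in tool axes, units of 0.25 m
    s=bot.observe();R=Ro.from_euler('xyz',s["ee_rot"]).as_matrix()
    return R.T@(np.array(target)-s["eef_pos"])/.25
def crop(img,x,y,w,h,k,out): cv2.imwrite(out,cv2.resize(img[y:y+h,x:x+w],None,fx=k,fy=k,interpolation=cv2.INTER_CUBIC))
E
python3 - <<'E'
from h import *
s=cv2.imread("pics/side0.png");t=cv2.imread("pics/top0.png")
a=[cv2.resize(i[y:y+100,x:x+130],(780,600)[:2],interpolation=cv2.INTER_CUBIC) for i,x,y in((s,240,190),(s,290,290),(t,290,200),(t,400,200),(s,220,100),(t,150,170))]
for k in range(3):
    pass
cv2.imwrite("pics/c1.png",np.vstack([np.hstack([cv2.resize(a[0],(390,300)),cv2.resize(a[2],(390,300))]),np.hstack([cv2.resize(a[1],(390,300)),cv2.resize(a[3],(390,300))])]))
cv2.imwrite("pics/c2.png",np.hstack([cv2.resize(a[4],(390,300)),cv2.resize(a[5],(390,300))]))
E
```

```text
(no output)
```

View pics/c1.png

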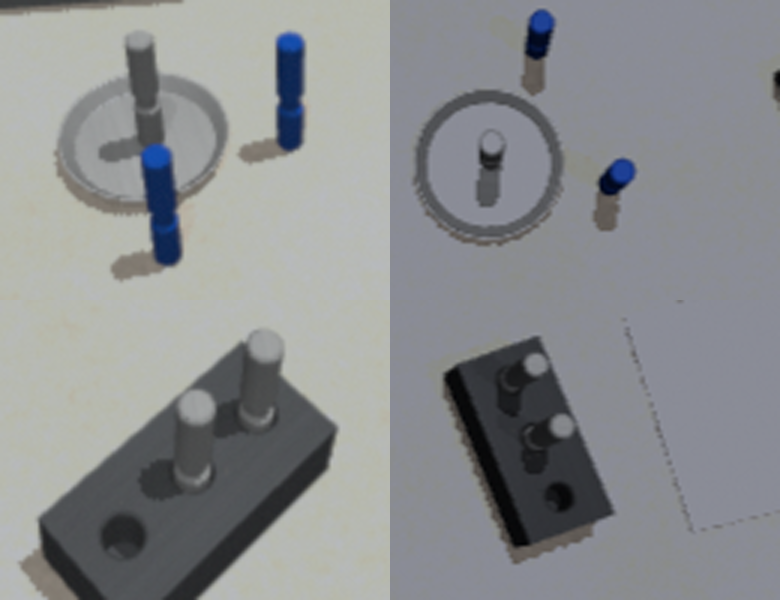

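View pics/c2.png

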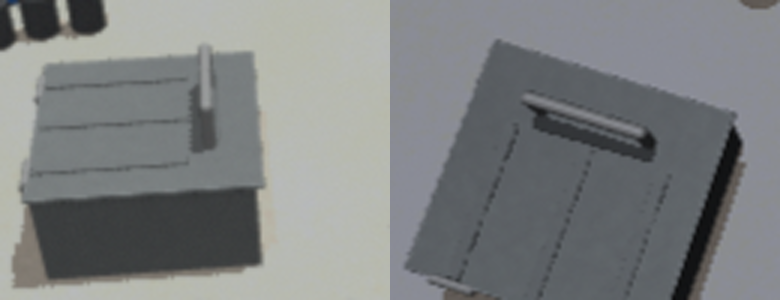

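The crop confirms it: the only grey waisted spool standing in the dish is at side (287,205) and top (324,247), and the two blue ones are to be left alone. The bore is empty at side (331,369) and top (456,265). The handle bar is clear in both views.

```bash
python3 - <<'E'
from h import *
s=cv2.imread("pics/side0.png");t=cv2.imread("pics/top0.png")
P={"spooltop":((286.5,203.3),(323.8,246.)),"bore":((330.7,368.7),(455.8,265.3)),"B":((355.3,325.7),(457,242.)),"C":((378,305.3),(448.3,221.3)),
"h1":((288,115.7),(195.7,202.3)),"h2":((288.7,134.7),(234,214.3))}
Z=dict(spooltop=.122,bore=.055,B=.133,C=.133,h1=.138,h2=.138)
for k,(a,b) in P.items(): print(k,*tri(a,b),plane("side",a,Z[k]),plane("top",b,Z[k]))
# refined blobs on 8x upsample
def blob(n,img,c,r,thr,bright=True):
    x,y=int(c[0])-r,int(c[1])-r; k=8
    g=cv2.cvtColor(img[y:y+2*r,x:x+2*r],cv2.COLOR_BGR2GRAY)
    G=cv2.resize(g,None,fx=k,fy=k,interpolation=cv2.INTER_CUBIC)
    m=((G>thr) if bright else (G<thr)).astype(np.uint8)
    N,l,st,ce=cv2.connectedComponentsWithStats(m)
    j=l[int((c[1]-y+.5)*k),int((c[0]-x+.5)*k)]
    if j==0: print("miss",n,G[::16,::16]);return
    print(n,(ce[j]+.5)/k-.5+[x,y],st[j][:4]/k, st[j][4]/64)
for k in("spooltop","bore","B","C"):
    for n,i,img in(("side",0,s),("top",1,t)):
        c=P[k][i]; g=cv2.cvtColor(img,cv2.COLOR_BGR2GRAY); x,y=map(int,np.round(c)); print(k,n);print(g[y-6:y+7,x-7:x+8])
E
```

```text
spooltop [0.5109 0.0011 0.1155] 0.001236554414997033 [ 0.5092 -0.0056  0.122 ] [0.5106 0.0011 0.122 ]
bore [ 0.4943 -0.3515  0.0475] 0.0007150126052770922 [ 0.4938 -0.3545  0.055 ] [ 0.4931 -0.3492  0.055 ]
B [ 0.5446 -0.33    0.1265] 0.0019421147631217362 [ 0.5441 -0.3331  0.133 ] [ 0.5426 -0.3278  0.133 ]
C [ 0.5953 -0.3079  0.1269] 0.0012481558810927692 [ 0.5941 -0.3111  0.133 ] [ 0.5934 -0.306   0.133 ]
h1 [0.5975 0.332  0.1357] 0.0017041847394295498 [0.5977 0.3283 0.138 ] [0.5962 0.3312 0.138 ]
h2 [0.5737 0.2308 0.1395] 0.003365780018821951 [0.5758 0.2334 0.138 ] [0.5722 0.2312 0.138 ]
spooltop side
[[183 184 183 183 183 184 184 184 184 183 184 183 184 184 183]
 [183 183 183 183 183 183 184 184 184 184 184 183 183 183 185]
 [184 183 184 183 183 183 181 181 182 183 181 182 183 183 183]
 [184 183 182 181 179 171 163 164 165 171 178 182 183 184 182]
 [183 183 179 165 161 158 156 158 158 160 162 166 180 184 183]
 [184 181 165 146 152 155 154 157 157 157 156 150 166 181 183]
 [183 181 163 142 151 154 153 156 158 156 151 145 167 181 183]
 [184 180 161 134 147 153 154 153 155 150 140 1
[... 5039 characters left out ...]
1 140]
 [ 54  54  53  55  55  61  71  74  73  59  75 119 140 140 140]
 [ 55  54  53  54  71  98 120 133 129 111  80  98 140 140 140]
 [ 54  54  50  55  96 128 136 136 137 134 112  84 118 139 139]
 [ 52  40  36  67 114 137 138 137 137 136 126 105 116 140 140]
 [ 39  29  31  67 114 134 134 134 136 137 133 105  92 129 140]
 [ 27  24  25  43  97 135 136 135 134 133 128 102  79 117 140]
 [ 25  24  25  39  82 121 133 134 134 134 120  80  57 100 140]
 [ 25  25  25  28  44  79 109 122 119  96  68  61  53  75 119]
 [ 25  26  27  28  28  39  62  73  70  67  54  54  53  57 100]
 [ 27  27  27  27  28  29  32  39  49  55  53  53  52  53  77]
 [ 28  28  28  28  30  34  45  53  55  55  54  54  54  54  73]]
```

```bash
python3 - <<'E'
from h import *
print(toolmove([.511,-.002,.25]), "turn z", (167.3-23.2)/180)
E
```

```text
[-1.9957 -1.8574 -0.0753] turn z 0.8005555555555557
```

```bash
python3 -m handwheel '[[-1,-0.93,-0.08,0,0,0.4,1],[-1,-0.93,-0.08,0,0,0.4,1],[-1,-0.93,-0.08,0,0,0.4,1],[-1,-0.93,-0.08,0,0,0.4,1],[-1,-0.93,-0.08,0,0,0.4,1],[-1,-0.93,-0.08,0,0,0.4,1],[-1,-0.93,-0.08,0,0,0.4,1],[-1,-0.93,-0.08,0,0,0.4,1]]' 40
python3 - <<'E'
from h import *
s=bot.observe();print(s["ee_rot"],toolmove([.511,-.002,.25]), "turn z", (np.degrees(s["ee_rot"][2])-23.2)/180)
E
```

```text
time: 0.77
eef_pos: [0.3146, 0.2843, 0.2505]
ee_rot: [-3.141, 0.001, 1.914]
force: [0.2, 0.1, 0.5]
gripper_width: 0.999
[-3.1413  0.0007  1.914 ] [-1.3427  0.3543  0.003 ] turn z 0.48036916083700437
```

```bash
python3 -m handwheel '[[-1,0.26,0,0,0,0.35,1],[-1,0.26,0,0,0,0.35,1],[-1,0.26,0,0,0,0.35,1],[-1,0.26,0,0,0,0.35,1],[-1,0.26,0,0,0,0.35,1],[-1,0.26,0,0,0,0.35,1],[-1,0.26,0,0,0,0.35,1],[-1,0.26,0,0,0,0.35,1]]'
python3 - <<'E'
from h import *
s=bot.observe();print(s["ee_rot"],toolmove([.511,-.002,.2]), "turn z", (np.degrees(s["ee_rot"][2])-23.2)/180)
E
```

```text
time: 1.43
eef_pos: [0.4612, 0.068, 0.25]
ee_rot: [-3.141, 0.002, 0.91]
force: [-1.3, 0.6, -0.6]
gripper_width: 1.003
[-3.1412  0.0019  0.9098] [-0.0983  0.3294  0.1999] turn z 0.16070844305635668
```

```bash
python3 -m handwheel '[[-0.1,0.33,0.2,0,0,0.16,1],[-0.1,0.33,0.2,0,0,0.16,1],[-0.1,0.33,0.2,0,0,0.16,1],[-0.1,0.33,0.2,0,0,0.16,1],[-0.1,0.33,0.2,0,0,0.16,1],[-0.1,0.33,0.2,0,0,0.16,1]]'
python3 - <<'E'
from h import *
s=bot.observe();print(s["ee_rot"],toolmove([.511,-.002,.075]), "turn z", (np.degrees(s["ee_rot"][2])-23.2)/180)
a=viewer.read_camera("side");b=viewer.read_camera("top")
cv2.imwrite("pics/g1.png",np.hstack([cv2.resize(a[100:280,220:400],(400,400)),cv2.resize(b[150:330,240:420],(400,400))]))
for n in("side","top"):print(proj(n,s["eef_pos"]))
E
```

```text
time: 1.93
eef_pos: [0.5107, -0.0024, 0.1998]
ee_rot: [3.141, 0.002, 0.41]
force: [0.7, 0.1, 0.2]
gripper_width: 1.003
[3.1414 0.0022 0.4097] [ 0.0027 -0.0011  0.4994] turn z 0.0015136373300896602
[283.4559 175.3852]
[325.578  241.7109]
```

View pics/g1.png

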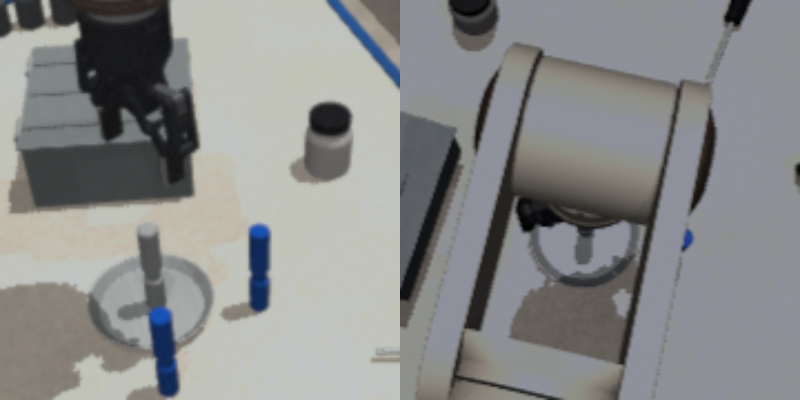

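Side view: the open fingertips at about (271,161) and (299,181) straddle the spool line at column 287. The top view is blocked by the arm. The fit is good, so I'll descend.

```bash
python3 -m handwheel '[[0,0,0.1,0,0,0,1],[0,0,0.2,0,0,0,1],[0,0,0.3,0,0,0,1],[0,0,0.4,0,0,0,1],[0,0,0.5,0,0,0,1],[0,0,0.5,0,0,0,1]]'
python3 - <<'E'
from h import *
a=viewer.read_camera("side");b=viewer.read_camera("top")
cv2.imwrite("pics/g2.png",np.hstack([cv2.resize(a[150:270,230:350],(400,400)),cv2.resize(b[190:310,260:380],(400,400))]))
E
```

```text
time: 2.53
eef_pos: [0.5085, -0.0013, 0.0718]
ee_rot: [-3.14, 0.006, 0.416]
force: [-1.1, 0.5, -0.5]
gripper_width: 1.0
```

View pics/g2.png

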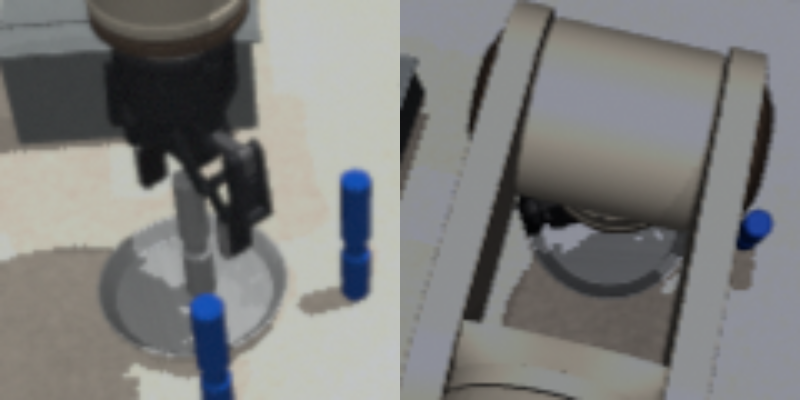

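Side view: the spool, at about (287,205), stands between the two fingers, whose tips are near (275,205) and (301,225). Closing now.

```bash
python3 -m handwheel '[[0,0,0,0,0,0,-1],[0,0,0,0,0,0,-1],[0,0,0,0,0,0,-1],[0,0,0,0,0,0,-1],[0,0,0,0,0,0,-1],[0,0,0,0,0,0,-1],[0,0,0,0,0,0,-1],[0,0,0,0,0,0,-1]]' 50
python3 - <<'E'
from h import *
s=bot.observe();print(s["force"],s["moment"],s["gripper_width"])
a=viewer.read_camera("side")
cv2.imwrite("pics/g3.png",cv2.resize(a[150:270,230:350],(600,600)))
E
```

```text
time: 3.3
eef_pos: [0.5108, -0.0015, 0.0766]
ee_rot: [3.141, 0.001, 0.414]
force: [-1.6, 2.7, 6.1]
gripper_width: 0.244
[-1.5748  2.6737  6.089 ] [ 0.7387  0.3565 -0.034 ] 0.24385090077703275
```

View pics/g3.png

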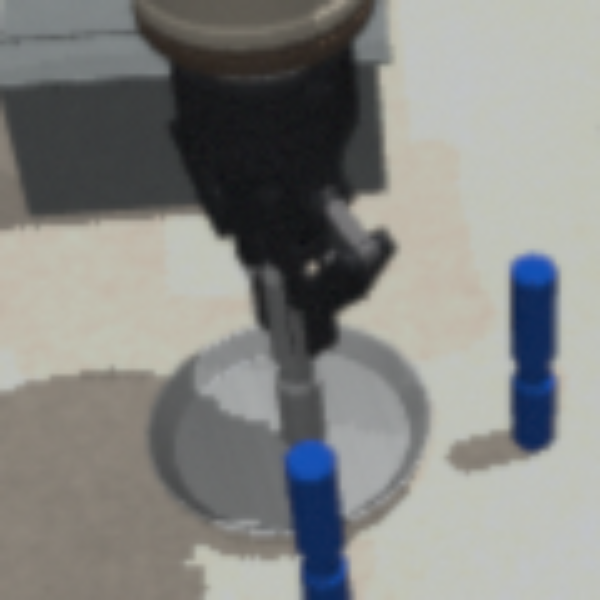

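The spool is held: the gap is about 21 mm and the spool is upright at about (289,225). Lifting next.

```bash
python3 -m handwheel '[[0,0,-0.1,0,0,0,-1],[0,0,-0.25,0,0,0,-1],[0,0,-0.4,0,0,0,-1],[0,0,-0.55,0,0,0,-1],[0,0,-0.7,0,0,0,-1],[0,0,-0.75,0,0,0,-1],[0,0,-0.75,0,0,0,-1]]'
python3 - <<'E'
from h import *
s=bot.observe();print(s["force"],s["moment"],s["gripper_width"],s["ee_rot"])
a=viewer.read_camera("side");b=viewer.read_camera("top")
cv2.imwrite("pics/g4.png",np.hstack([cv2.resize(a[80:230,220:370],(400,400)),cv2.resize(b[190:310,260:380],(400,400))]))
print(toolmove([.493,-.352,.25]))
E
```

```text
time: 3.93
eef_pos: [0.5118, -0.0015, 0.2672]
ee_rot: [3.139, -0.003, 0.415]
force: [0.1, 0.2, -3.7]
gripper_width: 0.246
[ 0.0674  0.2163 -3.6581] [-0.034  -0.0172  0.0556] 0.245542603986306 [ 3.1386 -0.0034  0.4145]
[-0.6291  1.2557  0.0514]
```

View pics/g4.png

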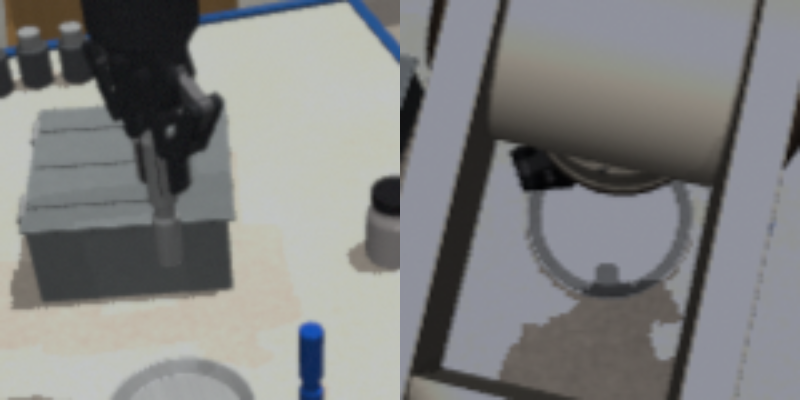

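The spool is lifted clear and upright, with its foot at about side (284,178). Carrying it to the holder.

```bash
python3 -m handwheel '[[-0.06,0.12,0.05,0,0,0,-1],[-0.12,0.25,0.05,0,0,0,-1],[-0.19,0.38,0.05,0,0,0,-1],[-0.25,0.5,0.05,0,0,0,-1],[-0.32,0.63,0.05,0,0,0,-1],[-0.38,0.76,0.05,0,0,0,-1],[-0.44,0.88,0.05,0,0,0,-1],[-0.5,1.0,0.05,0,0,0,-1]]'
python3 - <<'E'
from h import *
print(toolmove([.493,-.352,.25]))
E
```

```text
time: 4.7
eef_pos: [0.4958, -0.2819, 0.2473]
ee_rot: [-3.138, 0.004, 0.414]
force: [0.7, 0.1, -3.3]
gripper_width: 0.246
[-0.123   0.2522 -0.0114]
```

```bash
python3 -m handwheel '[[-0.06,0.12,0,0,0,0,-1],[-0.12,0.25,0,0,0,0,-1],[-0.12,0.25,0.1,0,0,0,-1],[-0.12,0.25,0.15,0,0,0,-1],[-0.12,0.25,0.15,0,0,0,-1],[-0.12,0.25,0.15,0,0,0,-1]]'
cat > look.py <<'E'
from h import *
import sys
s=bot.observe();print(s["eef_pos"],s["ee_rot"],s["force"],s["moment"],s["gripper_width"])
a=viewer.read_camera("side");b=viewer.read_camera("top")
k=sys.argv[1];cv2.imwrite(f"pics/s{k}raw.png",a);cv2.imwrite(f"pics/t{k}raw.png",b)
cv2.imwrite(f"pics/{k}.png",np.hstack([cv2.resize(a[250:400,270:420],(400,400),interpolation=cv2.INTER_CUBIC),cv2.resize(b[190:310,400:520],(400,400),interpolation=cv2.INTER_CUBIC)]))
for n in("side","top"):print(n,"foot proj",proj(n,s["eef_pos"]-[0,0,.0726]),"top",proj(n,s["eef_pos"]+[0,0,.0454]))
E
python3 look.py b1
```

```text
time: 5.2
eef_pos: [0.4929, -0.3499, 0.208]
ee_rot: [-3.134, 0.005, 0.415]
force: [-0.7, 0.5, -3.5]
gripper_width: 0.247
[ 0.4929 -0.3499  0.208 ] [-3.1344  0.0051  0.4149] [-0.706   0.5084 -3.4542] [ 0.0079 -0.0226  0.0344] 0.24685021357060724
side foot proj [328.6448 344.3941] top [327.3361 303.7204]
top foot proj [466.3555 262.6147] top [484.5908 257.6329]
```

View pics/b1.png

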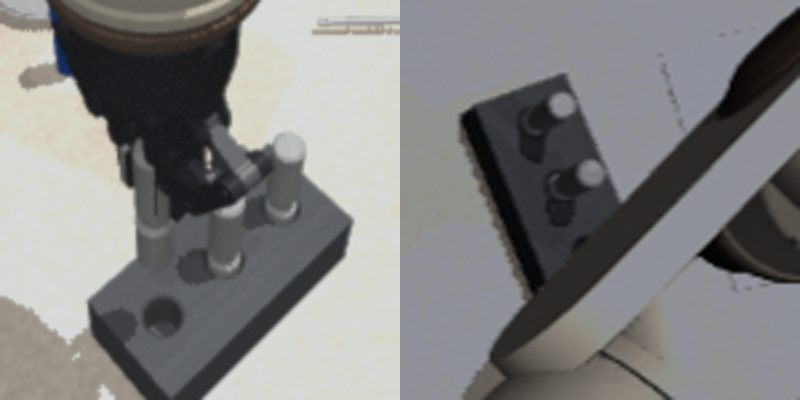

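Side view: the spool foot, at about (328,348), is above and slightly left of the bore at (331,369). The top view is blocked by the arm. I'll descend to just above the block and measure there.

```bash
python3 -m handwheel '[[0,0,0.06,0,0,0,-1],[0,0,0.12,0,0,0,-1],[0,0,0.18,0,0,0,-1],[0,0,0.22,0,0,0,-1],[0,0,0.22,0,0,0,-1],[0,0,0.22,0,0,0,-1]]'
python3 look.py b2; python3 - <<'E'
from h import *
a=cv2.imread("pics/sb2raw.png"); crop(a,300,330,60,60,10,"pics/b2z.png")
E
```

```text
time: 5.8
eef_pos: [0.4936, -0.35, 0.156]
ee_rot: [-3.138, 0.003, 0.416]
force: [0.4, -0.5, -2.4]
gripper_width: 0.243
[ 0.4936 -0.35    0.156 ] [-3.1384  0.0035  0.4158] [ 0.4334 -0.4929 -2.4434] [-0.0049  0.0055 -0.0159] 0.24301670985565646
side foot proj [329.5349 358.9032] top [328.4437 323.042 ]
top foot proj [459.5623 264.2024] top [476.0401 259.669 ]
```

View pics/b2z.png

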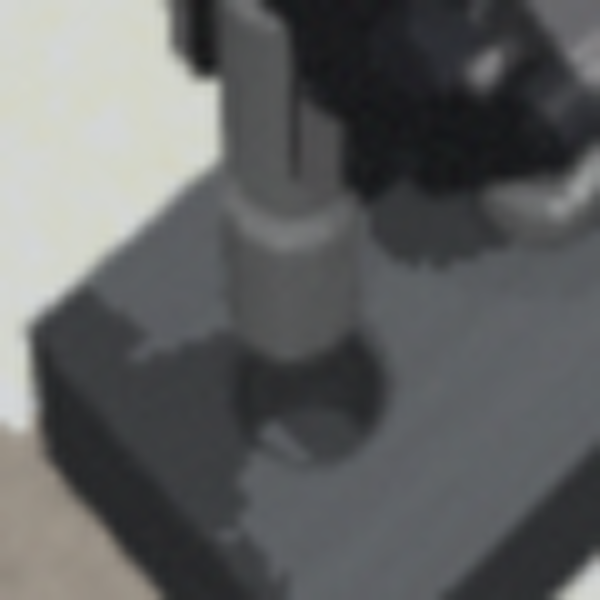

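Side crop: the spool's foot is about 126 px wide and centred at image (329.0,360.5). The bore behind and below it is at (330.9,~369.5). I'll work out the correction in this single view, using the held foot to cancel camera bias.

```bash
python3 - <<'E'
from h import *
s0=cv2.imread("pics/side0.png");s=cv2.imread("pics/sb2raw.png")
def ell(img,x,y,w,h,thr,c,name):
    k=10
    g=cv2.cvtColor(img[y:y+h,x:x+w],cv2.COLOR_BGR2GRAY);G=cv2.resize(g,None,fx=k,fy=k,interpolation=cv2.INTER_CUBIC)
    m=(G<thr).astype(np.uint8)*255
    N,l,st,ce=cv2.connectedComponentsWithStats(m)
    j=l[int((c[1]-y+.5)*k),int((c[0]-x+.5)*k)]
    mm=(l==j).astype(np.uint8)
    ct=max(cv2.findContours(mm,cv2.RETR_EXTERNAL,cv2.CHAIN_APPROX_NONE)[0],key=len)
    hull=cv2.convexHull(ct)
    e=cv2.fitEllipse(hull); print(name,thr,(np.array(e[0])+.5)/k-.5+[x,y],np.array(e[1])/k,e[2],(np.array(cv2.boundingRect(ct))/k))
    return ct
for thr in(50,56,62): ell(s0,318,355,26,28,thr,(331,367),"bore0")
g=cv2.cvtColor(s0,cv2.COLOR_BGR2GRAY);print(g[357:380,321:342]);
g=cv2.cvtColor(s,cv2.COLOR_BGR2GRAY);print(g[352:380,321:342])
E
```

```text
bore0 50 [330.6214 368.3043] [13.5099 14.1797] 81.8103256225586 [ 6.1  7.1 14.2 11.1]
bore0 56 [330.6077 368.2183] [14.0894 14.8184] 86.10023498535156 [ 5.8  6.6 14.7 14. ]
bore0 62 [330.596  368.2742] [14.9419 15.411 ] 83.89527893066406 [ 5.5  6.2 15.3 15. ]
[[81 80 81 82 82 82 82 81 82 86 81 81 81 81 83 83 83 84 83 82 80]
 [81 80 81 82 81 82 82 81 81 82 80 82 80 82 82 81 82 82 84 84 83]
 [80 82 81 83 80 81 81 81 80 79 79 80 82 81 83 83 84 83 84 83 82]
 [81 82 81 81 79 81 76 75 74 71 72 71 74 77 82 83 83 84 84 85 83]
 [82 81 81 79 80 75 71 66 58 58 60 62 65 69 73 79 81 83 83 83 83]
 [83 81 80 79 74 68 57 48 46 46 46 49 48 54 64 71 77 83 83 84 83]
 [80 80 79 73 66 53 44 42 41 41 42 40 41 41 50 61 71 80 84 83 85]
 [80 81 76 69 56 43 39 38 40 40 40 40 40 40 40 48 64 75 83 83 84]
 [81 80 70 60 46 40 38 40 41 42 40 41 41 38 38 40 54 68 81 83 83]
 [82 77 65 49 40 41 39 39 41 39 42 39 38 39 37 36 44 64 78 81 82]
 [81 75 64 43 38 40 40 38 37 40 39 41 39 38 37 38 41 57 73 81 81]
 [80 75 63 42 41 40 39 40 40 41 40 40 40 38 36 36 39 55 73 80 82]
 [81 78 63 44 39 39 39 39 39 42 43 41 41 37 39 3
[... 2471 characters left out ...]
8  47  51  68  80  67  62  62  64  64  64  62  55  52  65  88
   97  99  97]
 [ 63  63  62  53  58  84  92  85  68  64  63  63  64  65  63  64  81  94
   98  97  96]
 [ 62  64  62  60  61  73  84  91  85  68  65  66  64  64  69  81  94  98
   97  96  96]
 [ 64  62  64  69  84  83  79  82  90  86  69  67  68  71  82  93  97  96
   95  96  98]
 [ 62  63  64  75  92  94  91  87  84  81  79  79  81  91  94  96  97  97
   96  97  98]
 [ 62  62  70  89  96  95  95  93  92  91  93  92  95  96  96  95  96  97
   96  97  97]
 [ 62  62  72  90  96  95  95  97  96  97  97  97  97  97  97  96  96  95
   98  97  99]
 [ 62  63  65  77  94  95  96  96  95  96  97  98  98  96  97  96  97  97
   99  99 100]]
```

```bash
python3 - <<'E'
from h import *
print("bore corrected",plane("side",(331.6,366.5),.055),"raw",plane("side",(330.7,368.4),.055),plane("top",(455.6,265.1),.055))
f=plane("side",(328.6,360.8),.0834);print("foot seen",f)
print(toolmove([.4952,-.3499,.156]))
E
```

```text
bore corrected [ 0.4964 -0.3515  0.055 ] raw [ 0.4939 -0.354   0.055 ] [ 0.4936 -0.3486  0.055 ]
foot seen [ 0.4911 -0.3524  0.0834]
[0.006  0.0005 0.0026]
```

```bash
python3 - <<'E'
from h import *
print(toolmove([.4962,-.3514,.136]))
E
```

```text
[0.0074 0.0077 0.0826]
```

```bash
python3 -m handwheel '[[0.007,0.008,0.02,0,0,0,-1],[0.007,0.008,0.04,0,0,0,-1],[0.007,0.008,0.07,0,0,0,-1],[0.007,0.008,0.08,0,0,0,-1],[0.007,0.008,0.08,0,0,0,-1],[0.007,0.008,0.08,0,0,0,-1]]'
python3 look.py b3; python3 - <<'E'
from h import *
a=cv2.imread("pics/sb3raw.png"); crop(a,300,330,60,60,10,"pics/b3z.png")
E
```

```text
time: 6.4
eef_pos: [0.496, -0.3514, 0.1364]
ee_rot: [-3.139, 0.003, 0.416]
force: [0.1, 0.5, -2.5]
gripper_width: 0.248
[ 0.496  -0.3514  0.1364] [-3.1391  0.0032  0.4155] [ 0.094   0.4749 -2.4807] [ 0.0065  0.0073 -0.0163] 0.24798310690169084
side foot proj [331.3332 364.3361] top [330.5273 330.0923]
top foot proj [457.7127 263.9703] top [473.6504 259.4997]
```

View pics/b3z.png

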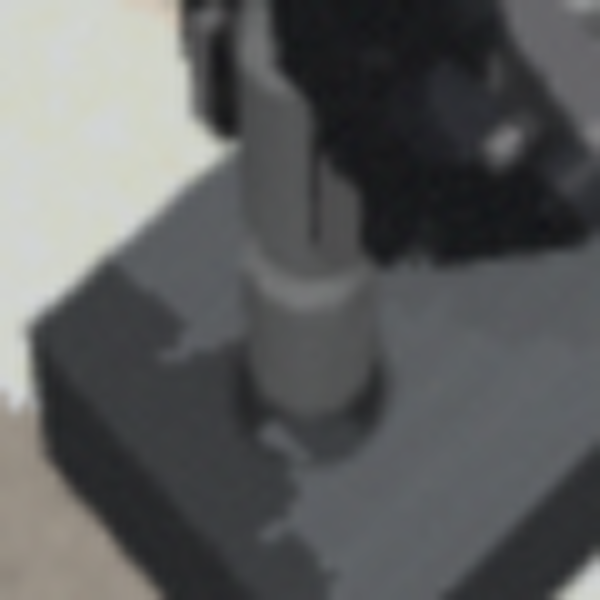

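Side crop: the foot sits centrally over the bore, at column 331.1 against 330.7. Lowering gently while watching the force.

```bash
python3 -m handwheel '[[0,0,0.02,0,0,0,-1],[0,0,0.04,0,0,0,-1],[0,0,0.055,0,0,0,-1],[0,0,0.07,0,0,0,-1],[0,0,0.07,0,0,0,-1]]'
python3 look.py b4; python3 - <<'E'
from h import *
a=cv2.imread("pics/sb4raw.png"); crop(a,300,330,60,60,10,"pics/b4z.png")
E
```

```text
time: 6.92
eef_pos: [0.4958, -0.3513, 0.1182]
ee_rot: [-3.139, 0.003, 0.416]
force: [-0.2, 0.8, -3.6]
gripper_width: 0.246
[ 0.4958 -0.3513  0.1182] [-3.1386  0.0034  0.4156] [-0.2054  0.8298 -3.5824] [0.0086 0.0307 0.0401] 0.24579639998969258
side foot proj [331.3041 368.8102] top [330.5116 335.9466]
top foot proj [455.5017 264.6483] top [470.9092 260.3329]
```

View pics/b4z.png

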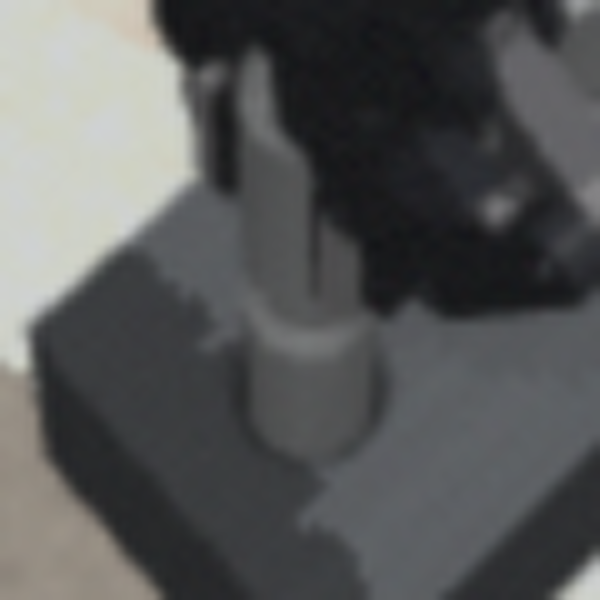

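The foot is about 9 mm inside the bore with no contact force. Continuing down; the end should come about 30 mm lower.

```bash
python3 -m handwheel '[[0,0,0.02,0,0,0,-1],[0,0,0.04,0,0,0,-1],[0,0,0.06,0,0,0,-1],[0,0,0.08,0,0,0,-1],[0,0,0.1,0,0,0,-1],[0,0,0.1,0,0,0,-1]]'
python3 - <<'E'
from h import *
s=bot.observe();print(s["force"],s["moment"])
E
```

```text
time: 7.52
eef_pos: [0.4956, -0.3512, 0.0928]
ee_rot: [-3.138, 0.004, 0.416]
force: [-0.5, -0.4, -3.3]
gripper_width: 0.244
[-0.4819 -0.3663 -3.3137] [ 0.0678  0.0122 -0.0021]
```

```bash
python3 -m handwheel '[[0,0,0.008,0,0,0,-1],[0,0,0.014,0,0,0,-1],[0,0,0.018,0,0,0,-1],[0,0,0.022,0,0,0,-1],[0,0,0.022,0,0,0,-1]]'
python3 - <<'E'
from h import *
s=bot.observe();print(s["force"],s["moment"])
E
```

```text
time: 7.93
eef_pos: [0.4958, -0.3513, 0.0879]
ee_rot: [-3.139, 0.003, 0.416]
force: [-1.6, 1.3, 2.1]
gripper_width: 0.242
[-1.6048  1.3211  2.0977] [ 0.3034  0.3098 -0.0511]
```

```bash
python3 -m handwheel '[[0,0,0.004,0,0,0,-1],[0,0,0.008,0,0,0,-1],[0,0,0.008,0,0,0,-1]]'
python3 look.py b5
```

```text
time: 8.18
eef_pos: [0.4962, -0.3515, 0.0878]
ee_rot: [-3.14, 0.002, 0.416]
force: [-5.0, 5.1, 18.3]
gripper_width: 0.245
[ 0.4962 -0.3515  0.0878] [-3.1403  0.0024  0.4156] [-4.9617  5.0807 18.3241] [ 1.1997  1.1509 -0.0384] 0.24543158007287533
side foot proj [331.6961 376.0426] top [330.985  345.3216]
top foot proj [452.0859 265.4984] top [466.6744 261.4007]
```

View pics/b5.png

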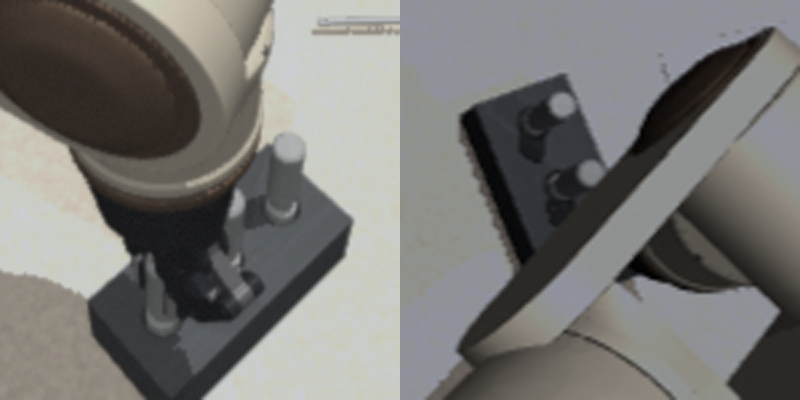

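The spool has bottomed: 18 N at TCP z 0.0878, where 0.0876 was expected. Opening and rising straight up.

```bash
python3 -m handwheel '[[0,0,0,0,0,0,1],[0,0,0,0,0,0,1],[0,0,0,0,0,0,1],[0,0,0,0,0,0,1],[0,0,-0.1,0,0,0,1],[0,0,-0.25,0,0,0,1],[0,0,-0.4,0,0,0,1],[0,0,-0.55,0,0,0,1]]'
python3 - <<'E'
from h import *
s=bot.observe();print(toolmove([.585,.281,.25]),(np.degrees(s["ee_rot"][2])-76.8)/180,s["qpos"])
E
```

```text
time: 8.95
eef_pos: [0.4963, -0.3512, 0.2267]
ee_rot: [-3.14, 0.003, 0.416]
force: [0.0, -1.2, -0.0]
gripper_width: 0.999
[ 1.3456 -2.1705 -0.0928] -0.2943707188166472 [-0.7417  0.2228  1.3614 -0.0017  1.5601  0.4135]
```

```bash
python3 -m handwheel '[[0.62,-1,-0.1,0,0,-0.15,1],[0.62,-1,-0.1,0,0,-0.15,1],[0.62,-1,-0.1,0,0,-0.15,1],[0.62,-1,-0.1,0,0,-0.15,1],[0.62,-1,-0.1,0,0,-0.15,1],[0.62,-1,-0.1,0,0,-0.15,1],[0.62,-1,-0.1,0,0,-0.15,1],[0.62,-1,-0.1,0,0,-0.15,1]]'
python3 look.py b6
python3 - <<'E'
from h import *
s=bot.observe();print(toolmove([.585,.281,.25]),(np.degrees(s["ee_rot"][2])-76.8)/180,s["qpos"])
E
```

```text
time: 9.62
eef_pos: [0.5377, -0.0544, 0.2527]
ee_rot: [-3.139, -0.0, 0.891]
force: [-0.5, -0.5, -0.1]
gripper_width: 0.997
[ 0.5377 -0.0544  0.2527] [-3.1391 -0.0004  0.891 ] [-0.5145 -0.5304 -0.144 ] [-0.0129  0.0096  0.0136] 0.9973774720855269
side foot proj [303.1569 195.3311] top [299.2384 148.2123]
top foot proj [348.0359 233.2098] top [351.6186 224.2824]
[ 1.1746 -0.7063  0.0076] -0.1433741866879634 [-0.2505  0.0742  1.4806 -0.0003  1.5896  0.4303]
```

View pics/b6.png

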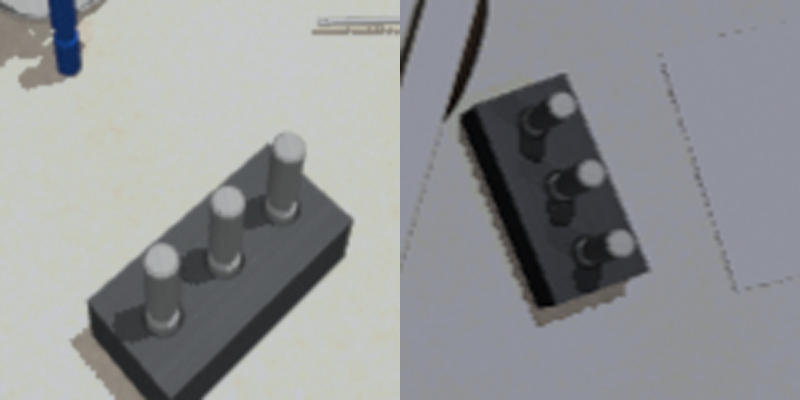

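Side and top views: all three spools stand in the holder at equal height, with the new one's top at side (331,345) and top (466,263). Moving on to the handle.

```bash
python3 -m handwheel '[[1,-0.6,0,0,0,-0.14,1],[1,-0.6,0,0,0,-0.14,1],[1,-0.6,0,0,0,-0.14,1],[1,-0.6,0,0,0,-0.14,1],[1,-0.6,0,0,0,-0.14,1],[1,-0.6,0,0,0,-0.14,1],[1,-0.6,0,0,0,-0.14,1],[1,-0.6,0,0,0,-0.14,1]]'
python3 - <<'E'
from h import *
s=bot.observe();print(toolmove([.5845,.281,.2]),(np.degrees(s["ee_rot"][2])-76.7)/180,s["qpos"])
E
```

```text
time: 10.38
eef_pos: [0.5786, 0.2348, 0.2508]
ee_rot: [-3.137, -0.001, 1.333]
force: [0.2, 0.6, -1.0]
gripper_width: 1.004
[ 0.1851 -0.02    0.2032] -0.001957291142850674 [0.2608 0.2511 1.2787 0.0026 1.6152 0.4992]
```

```bash
python3 -m handwheel '[[0.1,-0.02,0.05,0,0,0,1],[0.18,-0.02,0.15,0,0,0,1],[0.18,-0.02,0.2,0,0,0,1],[0.18,-0.02,0.2,0,0,0,1],[0.18,-0.02,0.2,0,0,0,1]]'
cat > look2.py <<'E'
from h import *
import sys
s=bot.observe();print(s["eef_pos"],s["ee_rot"],s["force"],s["moment"],s["gripper_width"])
a=viewer.read_camera("side");b=viewer.read_camera("top")
k=sys.argv[1];cv2.imwrite(f"pics/s{k}raw.png",a);cv2.imwrite(f"pics/t{k}raw.png",b)
cv2.imwrite(f"pics/{k}.png",np.hstack([cv2.resize(a[50:200,210:360],(400,400),interpolation=cv2.INTER_CUBIC),cv2.resize(b[160:310,140:290],(400,400),interpolation=cv2.INTER_CUBIC)]))
for n in("side","top"):print(n,"tcp proj",proj(n,s["eef_pos"]))
E
python3 look2.py l1
```

```text
time: 10.8
eef_pos: [0.5845, 0.2783, 0.2004]
ee_rot: [-3.136, 0.001, 1.331]
force: [-0.8, 0.6, 0.6]
gripper_width: 1.002
[0.5845 0.2783 0.2004] [-3.1363  0.0006  1.3314] [-0.7759  0.5734  0.5919] [-0.0005  0.027  -0.0565] 1.001679447157196
side tcp proj [285.6929 105.3007]
top tcp proj [209.6675 202.5357]
```

View pics/l1.png

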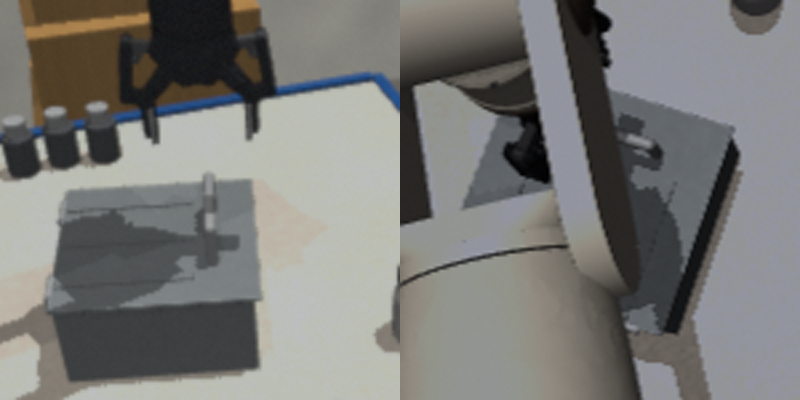

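Side view: the open fingertips at (268,102) and (304,101) are above the handle bar, which is at column 288, rows 116–148. Descending to straddle it.

```bash
python3 -m handwheel '[[0.008,0,0.08,0,0,0,1],[0.008,0,0.18,0,0,0,1],[0.008,0,0.26,0,0,0,1],[0.008,0,0.32,0,0,0,1],[0.008,0,0.32,0,0,0,1],[0.008,0,0.32,0,0,0,1]]'
python3 look2.py l2; python3 - <<'E'
from h import *
a=cv2.imread("pics/sl2raw.png"); crop(a,250,80,80,80,8,"pics/l2z.png")
for p in ([.5845,.2803,.138],): print(proj("side",np.array(p)))
E
```

```text
time: 11.4
eef_pos: [0.5856, 0.2799, 0.1232]
ee_rot: [-3.139, -0.001, 1.33]
force: [-0.2, 0.3, 1.1]
gripper_width: 0.999
[0.5856 0.2799 0.1232] [-3.1393 -0.0014  1.3302] [-0.2288  0.2763  1.1335] [-0.0082 -0.0604  0.001 ] 0.9990420865296384
side tcp proj [288.495  129.6663]
top tcp proj [216.7854 209.0287]
[287.5977 125.1241]
```

View pics/l2z.png

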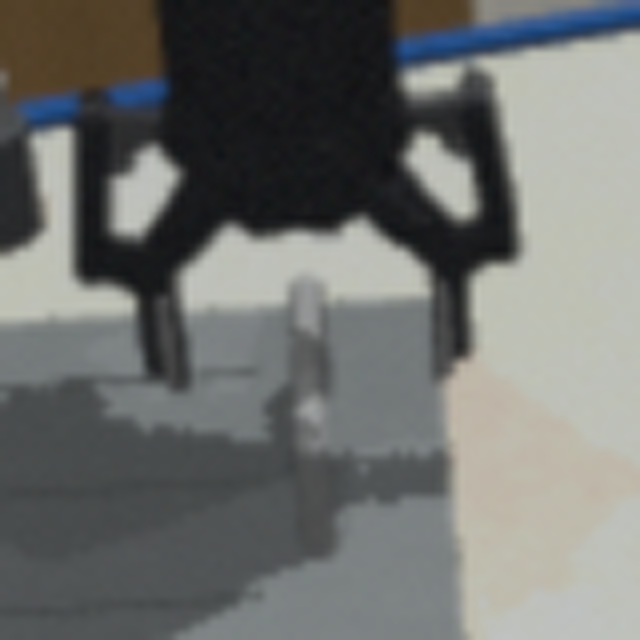

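Side crop: the bar, at image column 288.6, lies midway between the pad faces at columns 273.3 and 304.6, whose middle is 289.0. Lowering 5 mm and closing.

```bash
python3 -m handwheel '[[0,-0.002,0.02,0,0,0,1],[0,-0.002,0.02,0,0,0,-1],[0,-0.002,0.02,0,0,0,-1],[0,-0.002,0.02,0,0,0,-1],[0,-0.002,0.02,0,0,0,-1],[0,-0.002,0.02,0,0,0,-1],[0,-0.002,0.02,0,0,0,-1],[0,-0.002,0.02,0,0,0,-1]]' 60
python3 -m handwheel '[[0,0,0,0,0,0,-1],[0,0,0,0,0,0,-1],[0,0,0,0,0,0,-1]]'
python3 look2.py l3
```

```text
time: 12.17
eef_pos: [0.5846, 0.2808, 0.1195]
ee_rot: [-3.139, -0.002, 1.331]
force: [-11.3, 1.8, 5.9]
gripper_width: 0.119
time: 12.42
eef_pos: [0.5845, 0.2808, 0.1195]
ee_rot: [-3.139, -0.002, 1.331]
force: [-1.7, -0.7, 2.0]
gripper_width: 0.116
[0.5845 0.2808 0.1195] [-3.1388 -0.0022  1.3311] [-1.7134 -0.7434  2.0434] [-0.0688  0.3341  0.1106] 0.11627056424397035
side tcp proj [288.141  130.6937]
top tcp proj [216.7106 209.7412]
```

View pics/l3.png

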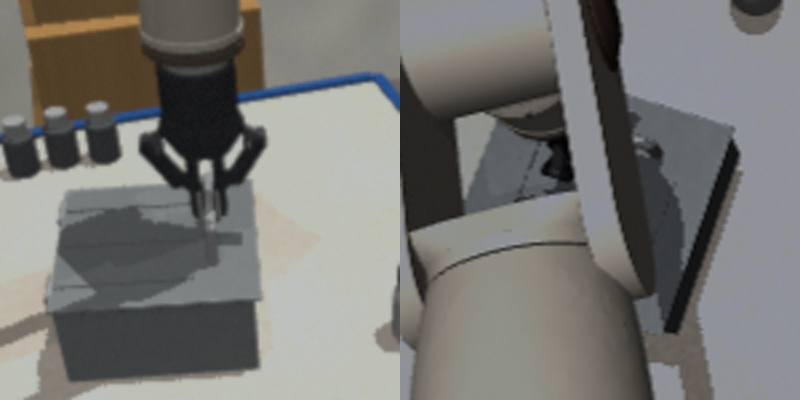

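Side view: the fingers are closed on the middle of the bar at about (288,125), and the 9.9 mm reading fits the 12 mm bar given the same offset as on the spool. Next is the arc table, which is the same in tool axes for every call because the tool turns with the lid.

```bash
python3 - <<'E'
import numpy as np
for d in (1,2,3.5,5,7,9,11,12,13.5,15):
    t=np.radians(d);c,s=np.cos(t),np.sin(t);x,z=.165,.0275
    print(d,"ty %.4f tz %.4f ax %.4f"%((x*c-z*s-x)/.25,-(x*s+z*c-z)/.25,-d/180))
E
```

```text
1 ty -0.0020 tz -0.0115 ax -0.0056
2 ty -0.0042 tz -0.0230 ax -0.0111
3.5 ty -0.0079 tz -0.0401 ax -0.0194
5 ty -0.0121 tz -0.0571 ax -0.0278
7 ty -0.0183 tz -0.0796 ax -0.0389
9 ty -0.0253 tz -0.1019 ax -0.0500
11 ty -0.0331 tz -0.1239 ax -0.0611
12 ty -0.0373 tz -0.1348 ax -0.0667
13.5 ty -0.0439 tz -0.1510 ax -0.0750
15 ty -0.0510 tz -0.1671 ax -0.0833
```

```bash
python3 -m handwheel '[[0,-0.002,-0.0115,-0.0056,0,0,-1],[0,-0.004,-0.023,-0.011,0,0,-1],[0,-0.008,-0.04,-0.019,0,0,-1],[0,-0.012,-0.057,-0.028,0,0,-1],[0,-0.012,-0.057,-0.028,0,0,-1],[0,-0.012,-0.057,-0.028,0,0,-1]]' 80
python3 look2.py l4; python3 -c "
from h import *
print(bot.observe()['qpos'])"
```

```text
time: 13.02
eef_pos: [0.5814, 0.2815, 0.1345]
ee_rot: [3.055, -0.002, 1.332]
force: [1.3, -1.2, -3.3]
gripper_width: 0.108
[0.5814 0.2815 0.1345] [ 3.0551 -0.0023  1.3316] [ 1.2632 -1.2467 -3.2902] [-0.1933  0.0345  0.0906] 0.10830337306531103
side tcp proj [286.5121 126.1906]
top tcp proj [214.8637 209.659 ]
[ 0.3546  0.3021  1.4541 -0.0473  1.3139  0.6047]
```

View pics/l4.png

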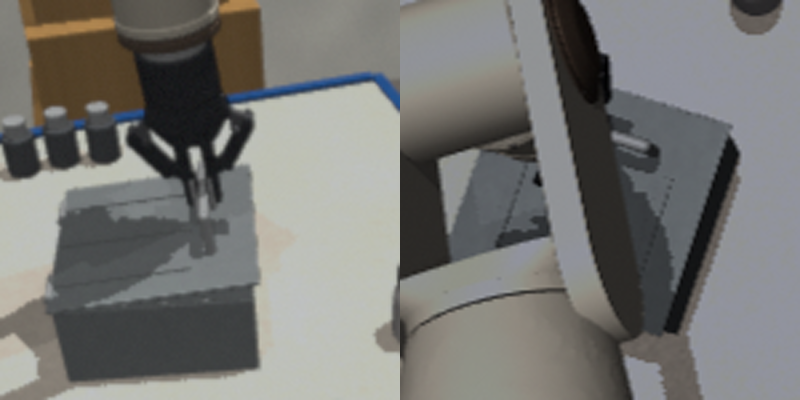

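Side view: the lid's far edge, near (300,113), is rising with the handle held, and forces are under 4 N. Continuing along the arc.

```bash
python3 -m handwheel '[[0,-0.004,-0.023,-0.011,0,0,-1],[0,-0.012,-0.057,-0.028,0,0,-1],[0,-0.018,-0.08,-0.039,0,0,-1],[0,-0.025,-0.102,-0.05,0,0,-1],[0,-0.033,-0.124,-0.061,0,0,-1],[0,-0.044,-0.151,-0.075,0,0,-1],[0,-0.044,-0.151,-0.075,0,0,-1],[0,-0.044,-0.151,-0.075,0,0,-1]]'
python3 -c "
from h import *
s=bot.observe();print(s['qpos'],s['force'],s['moment'],np.degrees(s['ee_rot']))
p=s['eef_pos'];"
```

```text
time: 13.78
eef_pos: [0.5674, 0.2848, 0.171]
ee_rot: [2.821, -0.002, 1.332]
force: [-0.9, -2.7, -1.9]
gripper_width: 0.109
[ 0.4446  0.1588  1.5844 -0.2178  1.1538  0.748 ] [-0.8823 -2.719  -1.9347] [-0.294   0.3618  0.0149] [161.6178  -0.1265  76.3051]
```

```bash
python3 -m handwheel '[[0,-0.004,-0.023,-0.011,0,0,-1],[0,-0.012,-0.057,-0.028,0,0,-1],[0,-0.018,-0.08,-0.039,0,0,-1],[0,-0.025,-0.102,-0.05,0,0,-1],[0,-0.033,-0.124,-0.061,0,0,-1],[0,-0.044,-0.151,-0.075,0,0,-1],[0,-0.044,-0.151,-0.075,0,0,-1],[0,-0.044,-0.151,-0.075,0,0,-1]]'
python3 look2.py l5; python3 -c "
from h import *
s=bot.observe();print(s['qpos'],s['force'],s['moment'],np.degrees(s['ee_rot']))
p=s['eef_pos'];"
```

```text
time: 14.45
eef_pos: [0.5456, 0.2899, 0.2032]
ee_rot: [2.587, -0.002, 1.332]
force: [-0.3, -3.4, -2.8]
gripper_width: 0.109
[0.5456 0.2899 0.2032] [ 2.5867 -0.0015  1.3319] [-0.3257 -3.4403 -2.8408] [-0.2697  0.5412 -0.1275] 0.10917133788964759
side tcp proj [270.2135 104.8129]
top tcp proj [202.3135 218.0353]
[ 0.5604  0.0413  1.7137 -0.4555  1.0271  0.9677] [-0.863  -2.047  -3.5202] [-0.0563  0.6593 -0.0393] [148.2402  -0.1031  76.279 ]
```

View pics/l5.png

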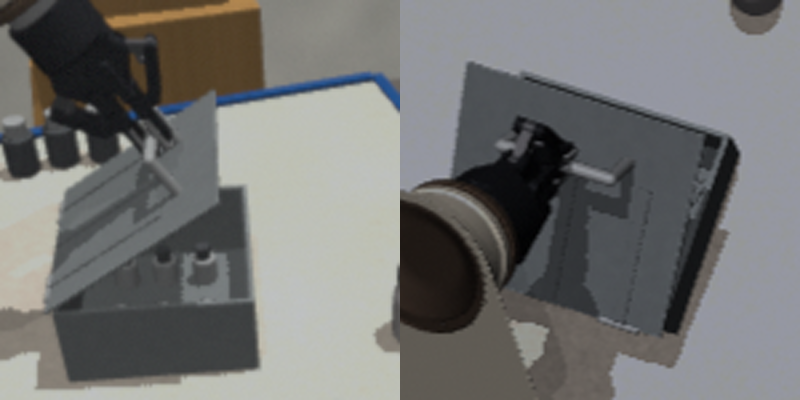

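Side view: the lid is open about 30°, the springs are visible inside near (280,145), and the bar is still held between the fingers. Checking the angle from the grasp point.

```bash
cat > ang.py <<'E'
from h import *
s=bot.observe();R=Ro.from_euler('xyz',s["ee_rot"]).as_matrix()
g=s["eef_pos"]-.019*R[:,2]
u=np.array([np.sin(1.3311),-np.cos(1.3311),0])
h=np.array([.5845,.2808,.1385])-.165*u; h[2]=.092
r=g-h; x=r@u;z=r[2]
print("g",g,"radius",np.hypot(x,z),"(0.1713) lid deg",np.degrees(np.arctan2(z,x)-np.arctan2(.046,.165)),"tool tilt",180-np.degrees(s["ee_rot"][0]),s["force"],s["qpos"])
E
python3 ang.py
```

```text
g [0.5361 0.2922 0.219 ] radius 0.17151445951802793 (0.1713) lid deg 32.181103314189144 tool tilt 31.75980816464289 [-0.863  -2.047  -3.5202] [ 0.5604  0.0413  1.7137 -0.4555  1.0271  0.9677]
```

```bash
python3 -m handwheel '[[0,-0.004,-0.023,-0.011,0,0,-1],[0,-0.012,-0.057,-0.028,0,0,-1],[0,-0.018,-0.08,-0.039,0,0,-1],[0,-0.025,-0.102,-0.05,0,0,-1],[0,-0.033,-0.124,-0.061,0,0,-1],[0,-0.041,-0.146,-0.072,0,0,-1],[0,-0.041,-0.146,-0.072,0,0,-1],[0,-0.041,-0.146,-0.072,0,0,-1]]'
python3 ang.py; python3 look2.py l6
```

```text
time: 15.22
eef_pos: [0.5187, 0.2962, 0.228]
ee_rot: [2.363, -0.001, 1.331]
force: [-0.6, -3.5, -3.0]
gripper_width: 0.111
g [0.5057 0.2994 0.2415] radius 0.17155525945558472 (0.1713) lid deg 45.0758408666427 tool tilt 44.60302761308296 [-0.5593 -3.4527 -3.0347] [ 0.6964 -0.0366  1.8326 -0.7547  0.9701  1.2576]
[0.5187 0.2962 0.228 ] [ 2.3631 -0.0008  1.3309] [-0.5593 -3.4527 -3.0347] [-0.2725  0.8853 -0.2944] 0.1113179892286187
side tcp proj [258.3971  96.8845]
top tcp proj [195.073  227.2668]
```

View pics/l6.png

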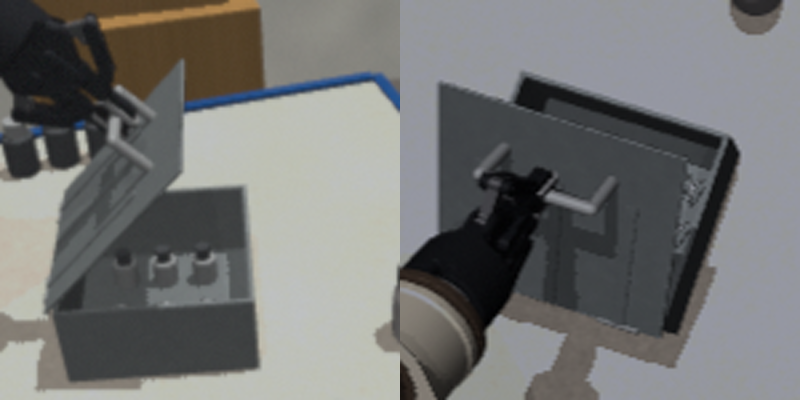

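Both views show the lid well open, with the bar still gripped near its middle at top (200,230). I'll do an independent check by triangulating the lid's right edge from its free corner, side (279,73.3) / top (248,218.9), and its hinge corner, side (228,165.5) / top (238,285). I'll let it settle first.

```bash
python3 -m handwheel '[[0,0,0,0,0,0,-1],[0,0,0,0,0,0,-1],[0,0,0,0,0,0,-1],[0,0,0,0,0,0,-1]]'
python3 ang.py; python3 - <<'E'
from h import *
a,ea=tri((279,73.3),(248,218.9));b,eb=tri((228,165.5),(238.3,284.9))
d=a-b;print(a,ea,b,eb,np.linalg.norm(d),np.degrees(np.arctan2(d[2],np.hypot(*d[:2]))))
A=viewer.read_camera("side");B=viewer.read_camera("top");cv2.imwrite("pics/f1.png",A);cv2.imwrite("pics/f2.png",B)
E
```

```text
time: 15.65
eef_pos: [0.5191, 0.2961, 0.2277]
ee_rot: [2.364, -0.001, 1.33]
force: [-1.0, -0.6, -3.4]
gripper_width: 0.109
g [0.5061 0.2993 0.2413] radius 0.17152240560342033 (0.1713) lid deg 44.9087432833559 tool tilt 44.56295938354094 [-1.0497 -0.6427 -3.3599] [ 0.6954 -0.0359  1.8322 -0.7539  0.9698  1.2574]
[0.5392 0.1548 0.3467] 0.028623747564484717 [0.402  0.2088 0.0973] 0.002620350328766104 0.2897391271132564 59.40285014418447
```

View pics/f1.png

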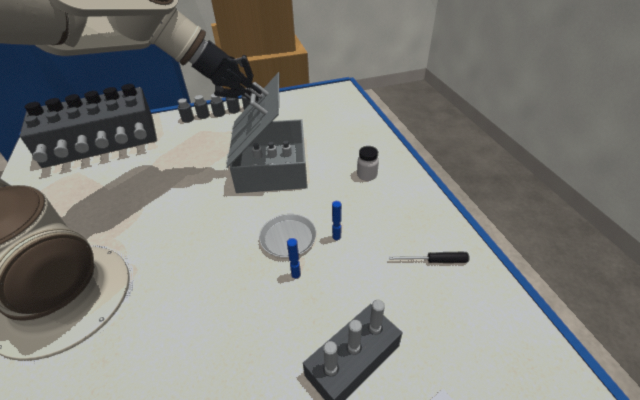

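View pics/f2.png

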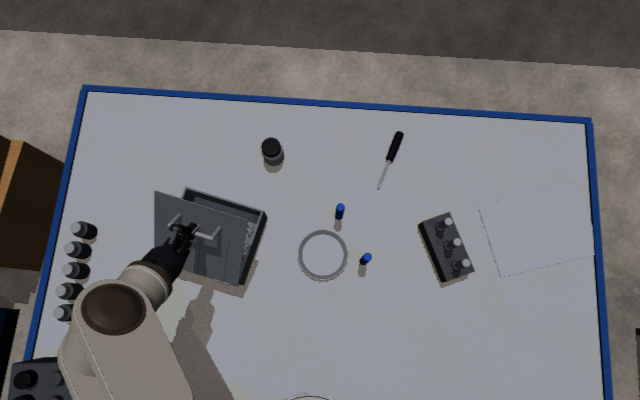

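The 28 mm ray gap shows I mismatched the corners: side (279,73) is the far +y corner. The near free corner is at side (279,117.5), so I'll redo the check with that, plus the far corner at top (304.7,191.5).

```bash
python3 - <<'E'
from h import *
a,ea=tri((279,117.5),(248,218.9));b,eb=tri((228,165.5),(238.3,284.9));c,ec=tri((279,73.3),(154.5,191.2))
d=a-b;print(a,ea,b,eb,c,ec,np.linalg.norm(d),np.degrees(np.arctan2(d[2],np.hypot(*d[:2]))))
print("top spool",tri((330.8,344.7),(466.3,263.2)))
E
```

```text
[0.5463 0.178  0.2284] 0.0003649335448327056 [0.402  0.2088 0.0973] 0.002620350328766104 [0.5964 0.3989 0.2343] 0.00313228854313978 0.1973771433739889 41.62372349187386
top spool (array([ 0.4939, -0.3506,  0.1335]), np.float64(0.004483857923235491))
```

```bash
python3 - <<'E'
from plant import ticket
print(ticket.finish_job())
E
```

```text
the job is handed in; nothing more can be done
None
```

I put the steel spool from the dish upright and fully home in the empty bore and released it. I then lifted the spring-case lid to about 45° and handed the job in at about 15.8 s, still gripping the handle.

**Spool:**
- It bottomed with 18 N of push at tool height 0.0878 m; 0.0876 m was expected.
- In both views its top stands level with the two neighbouring spools. Triangulated top height was 0.1335 m against 0.133 m expected, but the two rays missed each other by 4.5 mm.

**Lid:**
- The grasp point's position gives 44.9°, with the handle 171.5 mm from the hinge (171.3 mm expected). This rests on the hinge dimensions given in the task.
- The camera check agrees less well. My first attempt mismatched two lid corners and was discarded. The second gave 41.6° along the right edge.
- The side and top views put known heights 6–7 mm low early on. Allowing for that, the measured corner heights give about 44.7°, so I left the lid where it was.

The last pictures show the two blue look-alikes, the other two spools, the jar and the screwdriver where they were at the start. Wrist forces stayed under about 20 N at every reading I took.

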